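Note the free travel of a brake lever

ROBOT

A 7-joint arm with a two-finger parallel gripper is mounted at the origin on a cart in front of the work surface, level with it; the furniture and walls round the work are solid. World frame = base frame: x ahead of the robot, y to its left, z up, the work surface at z = 0. Lengths are in mm, angles in rad, forces in N, time in s.
With the tool pointing down it reaches from about 400 to 875 mm from the base axis. Payload 6.5 kg.
Tool frame: the origin (TCP) lies between the finger pads; the fingertips stand 19 mm ahead of it and the grasp point (between the pads) is the TCP (arm.nose_length is the z of the fingertips in the tool frame, in mm); z points along the fingers, y is the direction in which the jaws open and shut (so a half turn about z gives the same grasp; the last joint's range is limited). The gripper opens to 88 mm and grips with 3 to 60 N. Pads are 18 mm wide; open, the fingers measure 123 mm over their backs; the gripper's body (75 mm by 187 mm) begins 45 mm behind the grasp point.
Start: joints at [-1.395, 0.536, -0.004, 1.538, 0.003, 1.067, -0.071], TCP at [155.638, 631.084, 257.716] pointing down, gripper open.
Joint ranges: [-2.7, 2.7], [-0.37, 2.16], [-1.27, 1.26], [0.24, 2.4], [-1.31, 4.45], [0.19, 1.91], [-2.76, 2.76]. Speed limits (rad/s): [2.39, 2.39, 3.14, 3.14, 3.14, 3.14, 3.14].

INTERFACE

Orientations are given as a unit quaternion [x, y, z, w].
In Python, from rig import arm gives the robot as it stands.
- The arm moves only by the shell command python3 -m crank 'ROWS' [FORCE]. ROWS is JSON, a list of rows, each a list of 3 entries, a list of its own where there are three numbers: the shift along the tool's x, y, z in units of 40 mm (1.0 is 40 mm), then the turn, a rotation vector about the tool's x, y, z in units of 5 degrees (1.0 is 5 degrees), then the finger opening in mm, from 0 to 88.1. In form: [[[tx, ty, tz], [ax, ay, az], jaw], ...]. A call has 1 to 5 rows; each row shifts and turns the commanded pose from where the row before left it, along the tool's axes as they then stand; what a row does not reach is not made up. A row lasts 1/8 s, in which the tool goes at most 62.5 mm and 10.7 degrees, less where a joint would pass 70% of its speed; a pose out of reach is approached as far as the arm can. A call is refused whole if a number of a shift passes 1 or a number of a turn 1, either way. A call with a gripper value outside its range is refused whole. The fingers move at their own pace and stop on an object; FORCE is the grip in N (left out, the last holds). Time passes only in rows, so rows that do not move let the fingers close. It gives the time, the measured TCP pose, the force and the opening at its end, in the units of the state.
- arm.get_state(): the state, without advancing time (a new reading comes with each control period).
- arm.get_image(name): name is "scene" or "top"; returns (picture, depth): 384x512x3 uint8, blue, green, red; 384x512 float32, mm along the optical axis (not along the pixel's ray), 0 where there is no reading.
- arm.camera_model(name): a dict with "fx", "fy", "cx", "cy" (pixels), "k1" (the pictures are not rectified: a ray, as slopes to the right and down, at radius r is drawn at 1 + k1 r^2 times it, then the intrinsics apply), "rvec" (rotation vector, rad) and "tvec" (3), from world to camera coordinates, as OpenCV has them. Camera axes: x right, y down, z forward; pixel columns grow to the right and rows downward; lengths in mm; the calibration is good to about 2 mm. A picture is of the moment at which its call begins. camera_model takes no time and is no camera call.
- arm.close_job(): hands the job in, once; it reports no verdict.
Trained networks look in the newest picture that a camera, given by its name, has taken for a name from the list of things; names that differ only in an ending like _2 or _b are one class to them, and where a whole thing is asked for, a point or a joint stands for the part that bears it (a point fixed in the world has none). Each returns a list of dicts, best first, with "confidence" (0 to 1); they miss things now and then, are a little off and sometimes report something else, mostly with a low value. They report only what shows in the picture. A call takes as long as a camera call.
- arm.silhouettes(camera, target): "region" (384x512 bool, what is visible of it) and "centre" ([column, row] in pixels, amid what is visible of it).
The state is a dict: "clock": time; "joint_pos": joint angles; "joint_vel": joint speeds; "joint_efforts": joint torques, N m; "eef_pos": TCP position; "tool_rot": TCP orientation; "contact_force": force on the tool from outside, world axes, zero at the start; "torque": the same for the moment, N m; "opening": opening from 0.0 (shut) to 1.0 (fully open).
Only numpy, scipy, OpenCV 4.12 (cv2) and the standard library are available. Lean on these libraries where they do the work, as an engineer would, in place of code of your own. Each camera call takes 0.05 s, during which the arm holds its last target.

TASK

Check the hand brake of the bench unit: with the closed fingertips, not gripping it, press the lever gently round towards the rider until its resistance clearly firms up where the brake bites, do not force it further, and leave the lever resting there. Then note how far it travelled by sliding the rider along the arc rail until its pointer stands opposite the lever's pointer, and let go, leaving the two small bottles beside the unit alone.

Things in the scene. Friction and masses are not known exactly. Their poses are not given: they have to be found in the camera images.
- brake_unit: Grey base plate 262x244x12 mm with a dark drum (112 mm across, to z = 43 mm) and an arc rail, fixed to the worktop; origin on the pivot axis at z = 0. Inside the drum, 0.22 to 0.70 rad from the lever's leftmost end, at a place that differs every time and cannot be seen, the brake bites: from there the force needed at the handle rises by about 1.9 N per mm of its travel.
- brake_lever: Steel hand lever; origin on its upright pivot axis at z = 0. Pressed, it swings level, anticlockwise from above: seen from the robot its handle goes from left to right, about 1 rad in all. It stays where it is left; 5 N at the handle moves it through the free travel. Press until 11 to 14 N; over 24 N damages the brake, squeezing included. Let go, it creeps back a few mm and rests against the brake.
- lever_handle (a point): Centre of the lever's black upright round handle, 20 mm in diameter, from z = 46 to 92 mm, 118 mm from the pivot; this point is at z = 70 mm. Room for fingertips on both sides of it down to z = 35 mm.
- lever_pointer (a point): End of the lever's thin steel pointer, 152 mm from the pivot, z = 34 mm, just over the inner edge of the arc rail.
- rider_tab (a point): Centre (z = 55 mm) of the rider's upright black tab: 14 mm wide along the rail, 22 mm across it, z = 40 to 72 mm, 173 mm from the pivot, on a foot 26 x 30 mm, z = 30 to 40 mm. The rider slides on the arc rail (top at z = 30 mm) round the lever's pivot with about 2.5 N of friction and stays where it is left. Pinch or push the tab. It starts near the rail's right end, clear of the bite.
- rider_pointer (a point): The rider's pointer mark, at its inner side, 152 mm from the pivot, z = 34 mm. It coincides with the lever's pointer when both stand at the same angle.
- dropper_bottle: Small dropper bottle with a white nozzle, 33 mm across, 73 mm high, standing behind the unit; origin at the centre of its underside. Bystander.
- dark_bottle: Small black bottle, 32 mm across, 64 mm high, standing to the right of the unit; origin at the centre of its underside. Bystander.

How it is judged (in metres and radians):
On the way, in this order (a step that is already met when the one before it is completed fails the run):
1. the lever has been pressed until it firmed up (more than 8.5 N at the handle, away from its start) (distance of lever_pointer from where it was at the start of the episode above 0.012 m and contact force between the fingers and brake_lever above 8.5 N), for 0.2 s.
2. the rider's pointer stands opposite the lever's pointer (within 5 mm) while the lever rests against the brake (horizontal distance between lever_pointer and rider_pointer below 0.005 m and contact force between brake_lever and anything else above 3 N), for 0.2 s.
At the end, for the whole second after the job is handed in: The lever rests, released and still, pressed against the bitten brake (brake pushing back on it with more than 3 N), and the rider's pointer stands within 5 mm of the lever's pointer (all of step 2 and distance of lever_pointer from where it was at the start of the episode above 0.012 m and angular speed of brake_lever below 0.05 rad/s); the robot touches nothing.
It fails at once if the lever is pushed or squeezed with more than 24 N (contact force between the fingers and brake_lever above 24 N).
It fails at once if the dropper bottle is moved more than 20 mm or tipped (distance of dropper_bottle from where it was at the start of the episode above 0.02 m or angle between dropper_bottle's own z axis and vertical above 0.4 rad).
It fails at once if the dark bottle is moved more than 20 mm or tipped (distance of dark_bottle from where it was at the start of the episode above 0.02 m or angle between dark_bottle's own z axis and vertical above 0.4 rad).
It also fails if it takes over 70 s, if anything falls off the work surface, if the arm or the gripper's body presses on something with over 40 N, if the wrist force passes 120 N, or if a joint passes its speed limit or range.

## Working session

There is one attempt and no reset: what is moved stays moved. The work goes in short steps, Python scripts to look and compute and a shell command to move; the robot and the scene stay as the last step left them, time stands still between calls to the robot, and variables do not carry over. Pictures are saved under pics/ and viewed, and the job is handed in when it is done.

```bash
mkdir -p pics; ls
cat > h.py <<'E'
import numpy as np, cv2
from rig import arm
from scipy.spatial.transform import Rotation as R
def cam(n):
    m=arm.camera_model(n); Rm=R.from_rotvec(np.array(m["rvec"]).ravel()).as_matrix(); return m,Rm,np.array(m["tvec"]).ravel()
def ray(n,u,v):
    m,Rm,t=cam(n); x=(u-m["cx"])/m["fx"]; y=(v-m["cy"])/m["fy"]
    rd=np.hypot(x,y); r=rd
    for _ in range(50): r=rd/(1+m["k1"]*r*r)
    s=r/rd if rd>0 else 1
    d=Rm.T@np.array([x*s,y*s,1]); return -Rm.T@t,d
def atz(n,u,v,z):
    c,d=ray(n,u,v); return c+d*(z-c[2])/d[2]
def proj(n,p):
    m,Rm,t=cam(n); q=Rm@np.array(p,float)+t; x,y=q[0]/q[2],q[1]/q[2]; k=1+m["k1"]*(x*x+y*y)
    return np.array([m["fx"]*x*k+m["cx"],m["fy"]*y*k+m["cy"]])
E
python3 - <<'E'
from h import *
s=arm.get_state(); print(s)
for n in("scene","top"):
    im,d=arm.get_image(n); cv2.imwrite(f"pics/{n}0.png",im); np.save(f"pics/{n}0.npy",d)
    c,_=ray(n,256,192); print(n,c)
    for t in("brake_unit","lever_handle","lever_pointer","rider_tab","rider_pointer","dropper_bottle","dark_bottle"):
        r=arm.silhouettes(n,t)
        for q in r[:2]: print(n,t,round(q["confidence"],2),q["centre"],q["region"].sum())
E
```

```text
pics
{'clock': 0.0, 'joint_pos': array([-1.39518048,  0.53716659, -0.00441033,  1.5388621 ,  0.00257354,
        1.06728872, -0.07119783]), 'joint_vel': array([-6.28172804e-05, -3.55745612e-04,  6.14461022e-04, -1.89067077e-04,
       -4.41377971e-04,  6.01255957e-05, -7.57556865e-04]), 'joint_efforts': array([ 2.87271232e-04, -5.70986438e+01,  9.91117805e-01, -2.51605225e+01,
       -5.61565999e-02,  1.79142714e-02,  1.61411035e-04]), 'eef_pos': array([155.53821056, 630.52082997, 256.84332888]), 'tool_rot': array([ 1.20595154e-01,  9.92701400e-01, -8.58357679e-04, -4.50705632e-05]), 'contact_force': array([ 0.31941723, -0.35520846, -0.58315925]), 'torque': array([ 0.00622097, -0.01473177,  0.02777037]), 'opening': 0.99998540860564}
scene [ 319.53797498 -901.81934185  714.06753993]
scene brake_unit 0.71 [206.8, 209.3] 9222
scene brake_unit 0.41 [255.4, 160.7] 294
scene lever_handle 0.84 [212.5, 180.6] 942
scene lever_pointer 0.97 [212.4, 177.3] 955
scene rider_tab 0.61 [187.8, 231.8] 298
scene rider_pointer 0.86 [190.6, 230.4] 303
scene dropper_bottle 0.79 [252.8, 162.6] 303
scene dark_bottle 0.86 [253.2, 241.8] 415
top [ 455.27026493 -326.41190843  902.9364288 ]
top brake_unit 0.95 [241.1, 218.4] 10959
top brake_unit 0.21 [278.7, 249.3] 162
top lever_handle 0.88 [226.1, 198.7] 824
top lever_handle 0.35 [211.4, 158.6] 222
top lever_pointer 0.74 [227.8, 195.8] 894
top rider_tab 0.51 [274.6, 249.5] 188
top rider_pointer 0.61 [278.0, 251.9] 137
top dropper_bottle 0.79 [210.2, 157.3] 224
top dark_bottle 0.72 [305.2, 202.7] 161
```

Run:
```python
import cv2
for n,(a,b,c,d) in {"scene":(110,310,120,300),"top":(130,330,130,300)}.items():
    im=cv2.imread(f"pics/{n}0.png")
    cv2.imwrite(f"pics/{n}0c.png",cv2.resize(im[c:d,a:b],None,fx=3.3*1.2,fy=3.3,interpolation=cv2.INTER_CUBIC) if 0 else cv2.resize(im[c:d,a:b],None,fx=3.3,fy=3.3,interpolation=cv2.INTER_CUBIC))
```

```text
(no output)
```

View pics/scene0.png

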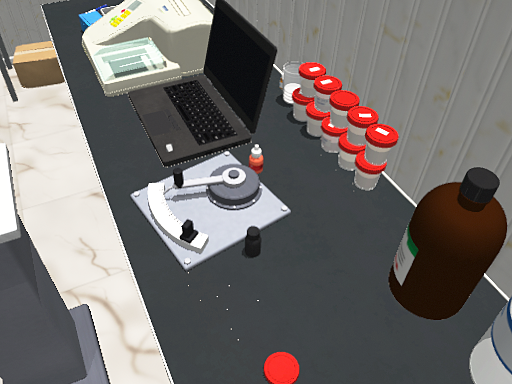

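View pics/top0.png

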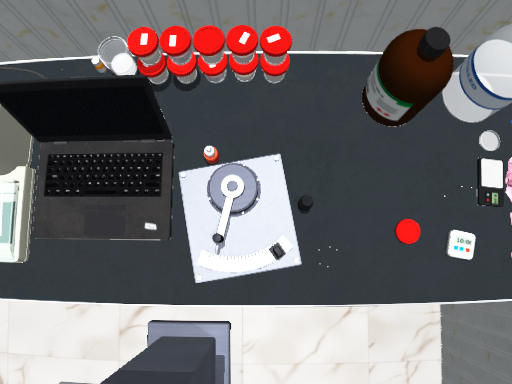

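```bash
ls pics
```

```text
scene0.npy
scene0.png
scene0c.png
top0.npy
top0.png
top0c.png
```

View pics/scene0c.png

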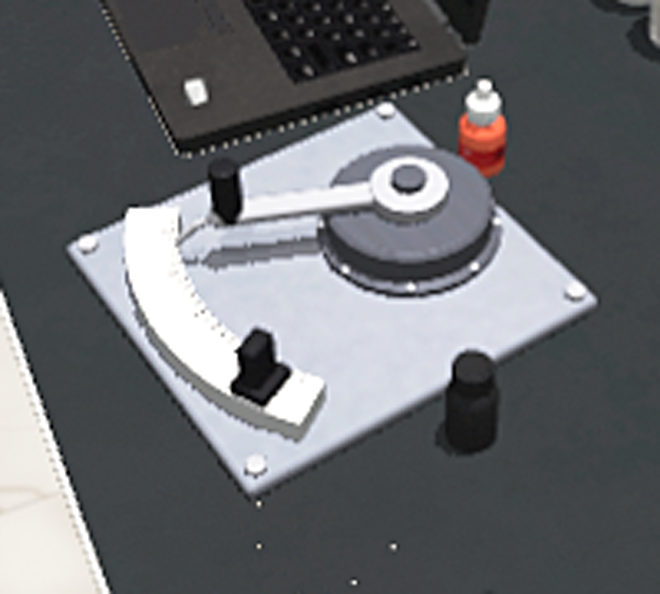

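View pics/top0c.png

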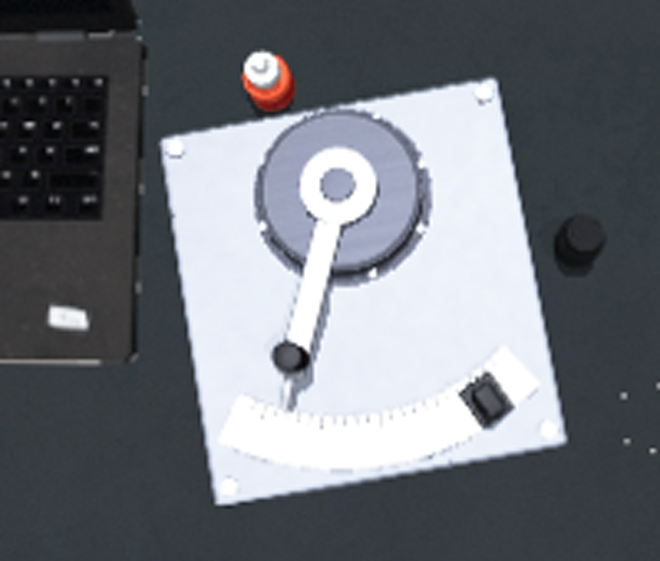

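Run:
```python
from h import *
D={n:np.load(f"pics/{n}0.npy") for n in("scene","top")}
def T(u,v): return 130+u/3.3,130+v/3.3
def S(u,v): return 110+u/3.3,120+v/3.3
def dep(n,u,v):
    m,Rm,t=cam(n);c,d=ray(n,u,v);return c+d*D[n][int(round(v)),int(round(u))]
def show(l,n,p,z): print(l,n,atz(n,*p,z).round(1),dep(n,*p).round(1))
show("hub","top",T(337,183),55);show("hub","scene",S(408,177),55)
show("drum","top",T(340,192),43)
show("handle","top",T(290,355),92);show("handle","scene",S(225,165),92)
show("ptr","top",T(289,408),34);show("ptr","scene",S(178,242),34)
show("tab","top",T(488,397),72);show("tab","scene",S(258,338),72)
show("drop","top",T(262,66),73);show("drop","scene",S(485,87),73)
show("dark","top",T(584,232),64);show("dark","scene",S(474,365),64)
show("corner1","top",T(163,142),12);show("corner2","top",T(492,80),12);show("c3","top",T(566,438),12);show("c4","top",T(217,504),12)
```

```text
hub top [ 607.7 -256.8   55. ] [ 606.2 -257.5   63.7]
hub scene [ 610.3 -251.7   55. ] [ 606.  -261.2   64.6]
drum top [ 603.7 -257.9   43. ] [ 600.4 -259.4   62. ]
handle top [ 492.1 -231.3   92. ] [ 492.1 -231.2   91.3]
handle scene [ 494.8 -230.1   92. ] [ 495.1 -228.9   90.9]
ptr top [ 459.4 -224.2   34. ] [ 459.5 -221.9   14.1]
ptr scene [ 458.8 -224.8   34. ] [ 458.9 -224.1   33.3]
tab top [ 466.2 -355.4   72. ] [ 466.2 -355.4   70.6]
tab scene [ 468.3 -356.1   72. ] [ 468.3 -356.    71.9]
drop top [ 683.5 -207.7   73. ] [ 683.5 -207.7   73. ]
drop scene [ 687.7 -209.    73. ] [ 688.3 -207.9   72. ]
dark top [ 572.9 -419.3   64. ] [ 573.4 -419.6   60.9]
dark scene [ 575.  -420.8   64. ] [ 575.9 -419.    61.6]
corner1 top [ 645.5 -129.5   12. ] [ 645.8 -129.2   10.6]
corner2 top [ 689.  -362.3   12. ] [ 688.6 -362.2   13.5]
c3 top [ 439.  -410.3   12. ] [ 438.8 -411.4   -0.6]
c4 top [ 394.4 -173.1   12. ] [ 393.5 -170.7   -1.9]
```

```bash
python3 -m crank '[[[-0.9,-0.76,0],[0,0,0],0],[[-0.9,-0.76,0],[0,0,0],0],[[-0.9,-0.76,0],[0,0,0],0],[[-0.9,-0.76,0],[0,0,0],0],[[-0.9,-0.76,0],[0,0,0],0]]' 20
python3 -m crank '[[[-0.9,-0.76,0],[0,0,0],0],[[-0.9,-0.76,0],[0,0,0],0],[[-0.9,-0.76,0],[0,0,0],0],[[-0.9,-0.76,0],[0,0,0],0],[[-0.9,-0.76,0],[0,0,0],0]]'
```

```text
clock: 1.42
eef_pos: [294.9, 439.2, 257.9]
tool_rot: [0.121, 0.993, 0.0, 0.0]
contact_force: [1.7, -0.2, -0.1]
opening: 0.456
clock: 2.05
eef_pos: [433.2, 248.5, 258.0]
tool_rot: [0.121, 0.993, 0.0, 0.0]
contact_force: [0.8, -0.3, -0.5]
opening: 0.007
```

```bash
python3 -m crank '[[[-0.4,-0.92,0],[0,0,0],0],[[-0.4,-0.92,0],[0,0,0],0],[[-0.4,-0.92,0],[0,0,0],0],[[-0.4,-0.92,0],[0,0,0],0],[[-0.4,-0.92,0],[0,0,0],0]]'
python3 -m crank '[[[-0.4,-0.92,0],[0,0,0],0],[[-0.4,-0.92,0],[0,0,0],0],[[-0.4,-0.92,0],[0,0,0],0],[[-0.4,-0.92,0],[0,0,0],0],[[-0.4,-0.92,0],[0,0,0],0]]'
python3 -m crank '[[[-0.3,-0.8,0],[0,0,0],0],[[0,0,0],[0,0,0],0]]'
python3 - <<'E'
from h import *
print(arm.get_state()["joint_pos"].round(2))
for n in("scene","top"):
    im,d=arm.get_image(n); cv2.imwrite(f"pics/{n}1.png",im); np.save(f"pics/{n}1.npy",d)
E
```

```text
clock: 2.68
eef_pos: [466.3, 50.7, 258.0]
tool_rot: [0.121, 0.993, 0.0, 0.0]
contact_force: [0.8, -0.2, 0.4]
opening: 0.003
clock: 3.3
eef_pos: [499.9, -147.1, 258.0]
tool_rot: [0.12, 0.993, 0.0, 0.0]
contact_force: [0.4, 0.8, 0.3]
opening: 0.006
clock: 3.55
eef_pos: [503.4, -182.7, 257.9]
tool_rot: [0.123, 0.992, -0.001, 0.0]
contact_force: [-0.0, 1.3, 0.5]
opening: 0.007
[-0.04  0.35  0.39  1.86 -0.16  0.96  1.74]
```

View pics/scene1.png

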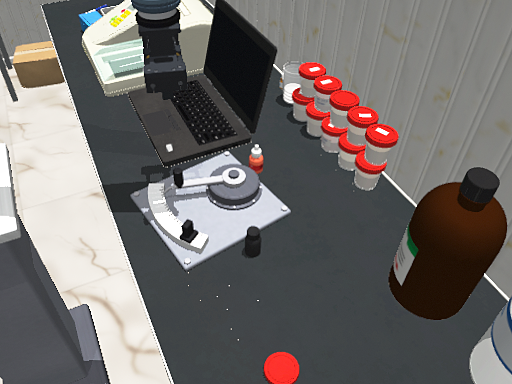

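```bash
python3 -m crank '[[[0,0,0.94],[0,0,0],0],[[0,0,0.94],[0,0,0],0],[[0,0,0.94],[0,0,0],0],[[0,0,0.94],[0,0,0],0],[[0,0,0.94],[0,0,0],0]]'
python3 -m crank '[[[0,0,0],[0,0,0],0],[[0,0,0],[0,0,0],0]]'
python3 - <<'E'
from h import *
for n in("scene","top"):
    im,d=arm.get_image(n); cv2.imwrite(f"pics/{n}2.png",im[100:300,110:310]); np.save(f"pics/{n}2.npy",d)
    cv2.imwrite(f"pics/{n}2c.png",cv2.resize(im[110:310,110:310],None,fx=3,fy=3,interpolation=cv2.INTER_CUBIC))
E
```

```text
clock: 4.28
eef_pos: [504.1, -177.7, 68.7]
tool_rot: [0.119, 0.993, 0.001, 0.0]
contact_force: [0.3, 0.0, 0.4]
opening: 0.007
clock: 4.53
eef_pos: [504.5, -179.2, 70.9]
tool_rot: [0.12, 0.993, 0.0, 0.001]
contact_force: [0.6, 0.8, -0.4]
opening: 0.003
```

View pics/scene2c.png

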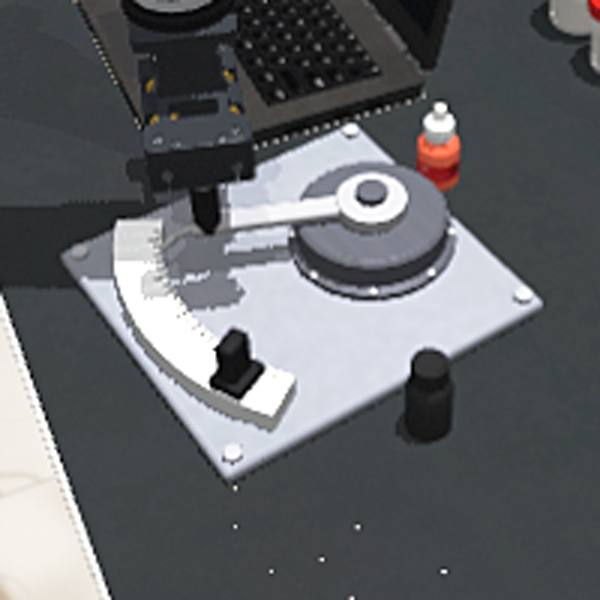

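View pics/top2c.png

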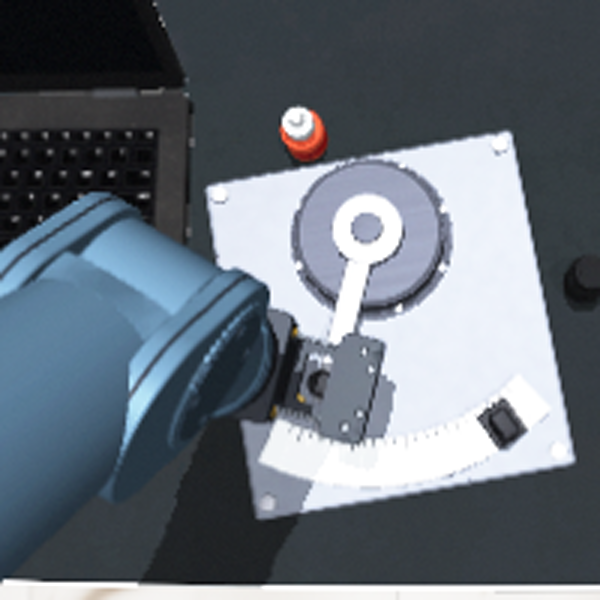

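```bash
python3 -m crank '[[[0,-0.25,0],[0,0,0],0],[[0,-0.2,0],[0,0,0],0],[[0,0,0],[0,0,0],0]]'
python3 -m crank '[[[0,-0.06,0],[0,0,0],0],[[0,0,0],[0,0,0],0]]'
python3 -m crank '[[[0,-0.06,0],[0,0,0],0],[[0,0,0],[0,0,0],0]]'
python3 -m crank '[[[0,-0.06,0],[0,0,0],0],[[0,0,0],[0,0,0],0]]'
python3 -m crank '[[[0,-0.06,0],[0,0,0],0],[[0,0,0],[0,0,0],0]]'
```

```text
clock: 5.0
eef_pos: [499.0, -198.6, 70.1]
tool_rot: [0.122, 0.993, -0.0, 0.0]
contact_force: [-0.0, 0.0, 0.1]
opening: 0.004
clock: 5.25
eef_pos: [498.7, -199.6, 69.7]
tool_rot: [0.121, 0.993, 0.0, -0.0]
contact_force: [-0.0, -0.6, -0.3]
opening: 0.005
clock: 5.5
eef_pos: [498.1, -202.1, 69.7]
tool_rot: [0.121, 0.993, -0.0, -0.0]
contact_force: [0.9, 0.3, 0.4]
opening: 0.007
clock: 5.75
eef_pos: [497.7, -203.5, 69.7]
tool_rot: [0.12, 0.993, 0.0, -0.0]
contact_force: [0.0, 2.7, -0.8]
opening: 0.001
clock: 6.0
eef_pos: [497.0, -205.8, 69.6]
tool_rot: [0.12, 0.993, 0.001, -0.0]
contact_force: [0.5, 5.1, 1.0]
opening: 0.01
```

```bash
python3 -m crank '[[[0.015,-0.065,0],[0,0,-0.25],0],[[0.015,-0.065,0],[0,0,-0.25],0],[[0,0,0],[0,0,0],0]]'
python3 -m crank '[[[0.015,-0.065,0],[0,0,-0.25],0],[[0.015,-0.065,0],[0,0,-0.25],0],[[0,0,0],[0,0,0],0]]'
```

```text
clock: 6.38
eef_pos: [494.7, -211.1, 69.7]
tool_rot: [0.099, 0.995, 0.0, -0.0]
contact_force: [1.1, 3.7, -0.5]
opening: 0.007
clock: 6.75
eef_pos: [492.7, -216.3, 69.7]
tool_rot: [0.077, 0.997, 0.0, 0.0]
contact_force: [1.6, 4.0, -1.4]
opening: 0.008
```

```bash
python3 -m crank '[[[0.015,-0.065,0],[0,0,-0.25],0],[[0.015,-0.065,0],[0,0,-0.25],0],[[0,0,0],[0,0,0],0]]'
python3 -m crank '[[[0.015,-0.065,0],[0,0,-0.25],0],[[0.015,-0.065,0],[0,0,-0.25],0],[[0,0,0],[0,0,0],0]]'
```

```text
clock: 7.12
eef_pos: [491.0, -221.3, 69.8]
tool_rot: [0.055, 0.998, -0.0, 0.0]
contact_force: [3.0, 3.6, -2.3]
opening: 0.004
clock: 7.5
eef_pos: [489.3, -226.4, 69.8]
tool_rot: [0.033, 0.999, -0.0, 0.0]
contact_force: [3.3, 3.2, -1.3]
opening: 0.007
```

```bash
python3 -m crank '[[[0.015,-0.065,0],[0,0,-0.25],0],[[0,0,0],[0,0,0],0]]'
```

```text
clock: 7.75
eef_pos: [488.6, -228.9, 69.8]
tool_rot: [0.022, 1.0, -0.0, 0.0]
contact_force: [3.1, 4.2, -0.9]
opening: 0.005
```

```bash
python3 -m crank '[[[0.015,-0.065,0],[0,0,-0.25],0],[[0.015,-0.065,0],[0,0,-0.25],0],[[0,0,0],[0,0,0],0]]'
```

```text
clock: 8.12
eef_pos: [487.2, -234.1, 69.9]
tool_rot: [0.001, 1.0, -0.0, 0.0]
contact_force: [2.2, 4.3, -0.4]
opening: 0.007
```

```bash
python3 -m crank '[[[0.015,-0.065,0],[0,0,-0.25],0],[[0.015,-0.065,0],[0,0,-0.25],0],[[0,0,0],[0,0,0],0]]'
```

```text
clock: 8.5
eef_pos: [486.0, -239.3, 69.9]
tool_rot: [-0.021, 1.0, -0.0, 0.0]
contact_force: [3.0, 3.5, -0.6]
opening: 0.002
```

```bash
python3 -m crank '[[[0.015,-0.065,0],[0,0,-0.25],0],[[0.0,-0.03,0],[0,0,-0.12],0],[[0,0,0],[0,0,0],0]]'
```

```text
clock: 8.88
eef_pos: [485.5, -242.9, 69.9]
tool_rot: [-0.038, 0.999, 0.0, 0.0]
contact_force: [2.7, 4.5, 0.2]
opening: 0.006
```

```bash
python3 -m crank '[[[0.015,-0.065,0],[0,0,-0.25],0],[[0.015,-0.065,0],[0,0,-0.25],0],[[0,0,0],[0,0,0],0]]'
```

```text
clock: 9.25
eef_pos: [484.7, -248.3, 69.9]
tool_rot: [-0.059, 0.998, -0.0, 0.0]
contact_force: [2.6, 4.3, -0.1]
opening: 0.008
```

```bash
python3 -m crank '[[[0.015,-0.065,0],[0,0,-0.25],0],[[0,0,0],[0,0,0],0]]'
```

```text
clock: 9.5
eef_pos: [484.4, -251.0, 69.8]
tool_rot: [-0.07, 0.998, -0.0, 0.0]
contact_force: [2.4, 3.5, 0.5]
opening: 0.002
```

```bash
python3 -m crank '[[[0.01,-0.05,0],[0,0,-0.2],0],[[0,0,0],[0,0,0],0]]'
```

```text
clock: 9.75
eef_pos: [484.3, -252.9, 69.9]
tool_rot: [-0.079, 0.997, 0.0, 0.0]
contact_force: [2.9, 4.2, -0.0]
opening: 0.003
```

```bash
python3 -m crank '[[[0.015,-0.065,0],[0,0,-0.25],0],[[0.015,-0.065,0],[0,0,-0.25],0],[[0,0,0],[0,0,0],0]]'
```

```text
clock: 10.12
eef_pos: [483.8, -258.3, 69.8]
tool_rot: [-0.101, 0.995, 0.0, 0.0]
contact_force: [1.9, 4.5, 0.8]
opening: 0.002
```

```bash
python3 -m crank '[[[0.01,-0.065,0],[0,0,-0.25],0],[[0,0,0],[0,0,0],0]]'
```

```text
clock: 10.38
eef_pos: [483.8, -260.9, 69.8]
tool_rot: [-0.112, 0.994, 0.0, 0.0]
contact_force: [2.5, 5.3, 1.2]
opening: 0.004
```

```bash
python3 -m crank '[[[0.01,-0.05,0],[0,0,-0.2],0],[[0,0,0],[0,0,0],0]]'
```

```text
clock: 10.62
eef_pos: [483.9, -262.8, 69.8]
tool_rot: [-0.12, 0.993, 0.0, 0.0]
contact_force: [2.0, 4.9, 0.9]
opening: 0.005
```

```bash
python3 -m crank '[[[0.01,-0.065,0],[0,0,-0.25],0],[[0,0,0],[0,0,0],0]]'
```

```text
clock: 10.88
eef_pos: [484.1, -265.5, 69.8]
tool_rot: [-0.131, 0.991, 0.0, -0.0]
contact_force: [2.9, 4.4, 1.0]
opening: 0.005
```

```bash
python3 -m crank '[[[0.01,-0.05,0],[0,0,-0.2],0],[[0,0,0],[0,0,0],0]]'
```

```text
clock: 11.12
eef_pos: [484.2, -267.5, 69.8]
tool_rot: [-0.14, 0.99, 0.0, -0.0]
contact_force: [1.9, 5.5, 1.2]
opening: 0.005
```

```bash
python3 -m crank '[[[0.01,-0.05,0],[0,0,-0.2],0],[[0,0,0],[0,0,0],0]]'
```

```text
clock: 11.38
eef_pos: [484.3, -269.5, 69.8]
tool_rot: [-0.148, 0.989, 0.0, -0.0]
contact_force: [2.9, 5.4, 1.4]
opening: 0.005
```

```bash
python3 -m crank '[[[0.01,-0.065,0],[0,0,-0.25],0],[[0,0,0],[0,0,0],0]]'
```

```text
clock: 11.62
eef_pos: [484.6, -272.2, 69.8]
tool_rot: [-0.159, 0.987, 0.0, -0.0]
contact_force: [2.6, 4.3, 1.7]
opening: 0.004
```

```bash
python3 -m crank '[[[0.01,-0.05,0],[0,0,-0.2],0],[[0,0,0],[0,0,0],0]]'
```

```text
clock: 11.88
eef_pos: [484.9, -274.1, 69.8]
tool_rot: [-0.168, 0.986, 0.0, -0.0]
contact_force: [1.9, 4.7, 1.0]
opening: 0.001
```

```bash
python3 -m crank '[[[0.01,-0.05,0],[0,0,-0.2],0],[[0,0,0],[0,0,0],0]]'
```

```text
clock: 12.12
eef_pos: [485.1, -276.2, 69.8]
tool_rot: [-0.176, 0.984, 0.0, -0.0]
contact_force: [2.0, 4.8, 1.8]
opening: 0.007
```

```bash
python3 -m crank '[[[0.01,-0.065,0],[0,0,-0.25],0],[[0,0,0],[0,0,0],0]]'
```

```text
clock: 12.38
eef_pos: [485.5, -278.6, 69.8]
tool_rot: [-0.187, 0.982, 0.0, -0.0]
contact_force: [1.1, 5.6, 2.2]
opening: 0.004
```

```bash
python3 -m crank '[[[0.01,-0.05,0],[0,0,-0.2],0],[[0,0,0],[0,0,0],0]]'
```

```text
clock: 12.62
eef_pos: [485.7, -280.2, 69.7]
tool_rot: [-0.196, 0.981, 0.001, -0.0]
contact_force: [0.8, 6.3, 2.2]
opening: 0.007
```

```bash
python3 -m crank '[[[0.01,-0.05,0],[0,0,-0.2],0],[[0,0,0],[0,0,0],0]]'
```

```text
clock: 12.88
eef_pos: [486.0, -281.7, 69.7]
tool_rot: [-0.204, 0.979, 0.001, -0.001]
contact_force: [-0.3, 8.3, 3.5]
opening: 0.005
```

```bash
python3 -m crank '[[[0.01,-0.04,0],[0,0,-0.15],0],[[0,0,0],[0,0,0],0]]'
```

```text
clock: 13.12
eef_pos: [486.2, -282.9, 69.7]
tool_rot: [-0.211, 0.977, 0.001, -0.001]
contact_force: [-0.5, 8.4, 5.3]
opening: 0.003
```

```bash
python3 -m crank '[[[0.01,-0.04,0],[0,0,-0.15],0],[[0,0,0],[0,0,0],0]]'
```

```text
clock: 13.38
eef_pos: [486.4, -284.1, 69.6]
tool_rot: [-0.218, 0.976, 0.002, -0.001]
contact_force: [-1.3, 9.0, 6.7]
opening: 0.003
```

```bash
python3 -m crank '[[[0.01,-0.04,-0.03],[0,0,-0.15],0],[[0,0,0],[0,0,0],0]]'
```

```text
clock: 13.62
eef_pos: [486.2, -284.7, 70.0]
tool_rot: [-0.224, 0.975, 0.003, -0.001]
contact_force: [0.4, 10.8, 0.1]
opening: 0.002
```

```bash
python3 -c "
from h import *
s=arm.get_state();print(s['contact_force'],s['eef_pos'],s['torque'])"
```

```text
[ 0.38703954 10.76058509  0.11584656] [ 486.22127027 -284.65763585   69.9792598 ] [ 1.95022025 -0.01005702  0.03640363]
```

```bash
python3 -m crank '[[[0.01,-0.05,0],[0,0,-0.15],0],[[0,0,0],[0,0,0],0],[[0,0,0],[0,0,0],0]]'
```

```text
clock: 14.0
eef_pos: [486.6, -286.2, 69.9]
tool_rot: [-0.231, 0.973, 0.003, -0.001]
contact_force: [-1.0, 12.3, 1.2]
opening: 0.005
```

```bash
python3 -m crank '[[[0,0,0],[0,0,0],0],[[0,0.1,0],[0,0,0],0],[[0,0.25,0],[0,0,0],0],[[0,0.6,0],[0,0,0],0],[[0,0,-0.9],[0,0,0],0]]'
python3 -m crank '[[[0,0.6,-0.9],[0,0,0],20],[[0,0.6,-0.9],[0,0,0],30],[[-0.5,0.9,-0.9],[0,0,0],44],[[-0.5,0.9,-0.6],[0,0,0],44],[[0,0,0],[0,0,0],44]]'
python3 - <<'E'
from h import *
for n in("scene","top"):
    im,d=arm.get_image(n); cv2.imwrite(f"pics/{n}3.png",im); np.save(f"pics/{n}3.npy",d)
    cv2.imwrite(f"pics/{n}3c.png",cv2.resize(im[110:310,110:310],None,fx=3,fy=3,interpolation=cv2.INTER_CUBIC))
E
```

```text
clock: 14.62
eef_pos: [467.8, -254.1, 105.2]
tool_rot: [-0.23, 0.973, 0.002, -0.003]
contact_force: [0.2, 0.1, 0.6]
opening: 0.003
clock: 15.25
eef_pos: [454.2, -128.6, 240.7]
tool_rot: [-0.231, 0.973, -0.001, 0.002]
contact_force: [0.2, -0.9, 0.2]
opening: 0.497
```

View pics/scene3c.png

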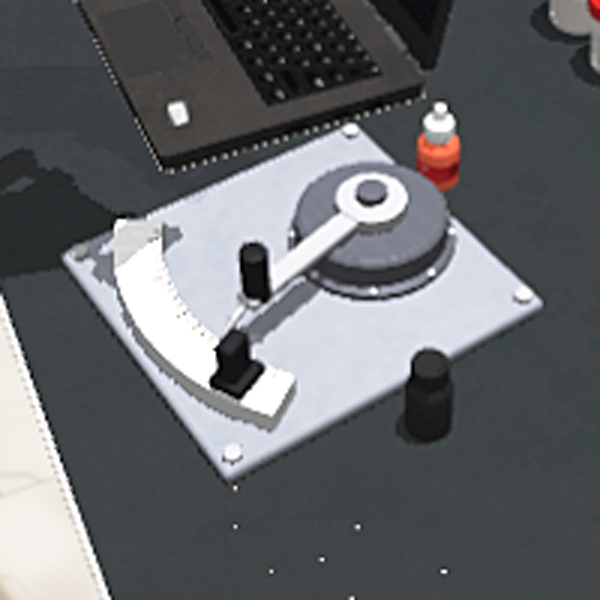

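View pics/top3c.png

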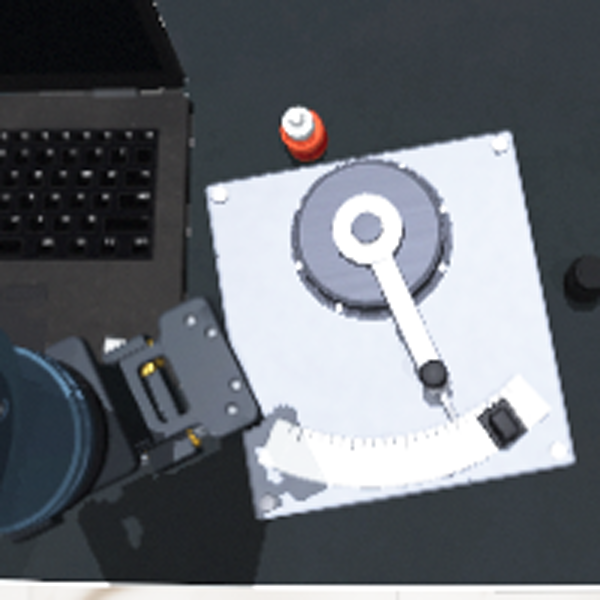

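Run:
```python
from h import *
for n,(a,b,c,d) in {"scene":(165,225,180,250),"top":(235,295,220,270)}.items():
    im=cv2.imread(f"pics/{n}3.png")[c:d,a:b]; cv2.imwrite(f"pics/{n}3z.png",cv2.resize(im,None,fx=8,fy=8,interpolation=cv2.INTER_CUBIC))
f=lambda u,v:(110+(u-1)/3,110+(v-1)/3)
for l,n,p,z in [("h","top",(432,370),92),("h","scene",(254,250),92),("p","top",(455,421),34)]:
    print(l,n,atz(n,*f(*p),z).round(1))
```

```text
h top [ 501.4 -305.1   92. ]
h scene [ 501.1 -306.7   92. ]
p top [ 467.4 -320.4   34. ]
```

View pics/scene3z.png

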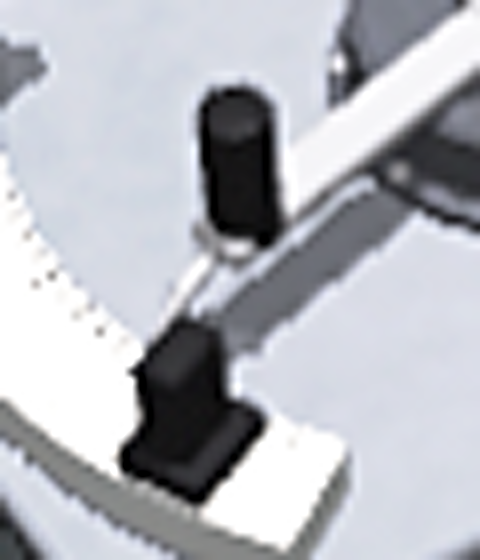

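View pics/top3z.png

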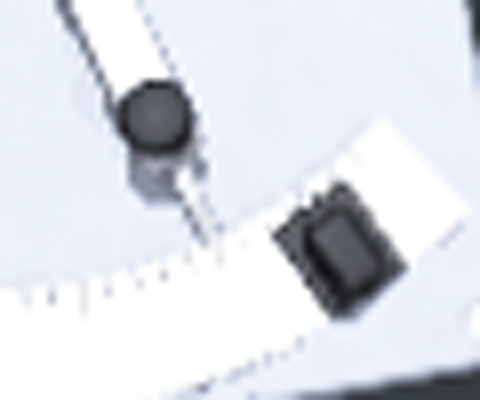

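```bash
python3 -m crank '[[[0.38,-0.87,0],[0,0,0],44],[[0.38,-0.87,0],[0,0,0],44],[[0.38,-0.87,0],[0,0,0],44],[[0.38,-0.87,0],[0,0,0],44],[[0.38,-0.87,0],[0,0,0],44]]'
python3 -m crank '[[[0.36,-0.86,0],[0,0,0],44],[[0,0,0.5],[0,0,-0.82],44],[[0,0,0.5],[0,0,-0.81],44],[[0,0,0],[0,0,0],44],[[0,0,0],[0,0,0],44]]'
cat > to.py <<'E'
import sys
from h import *
s=arm.get_state();p=s["eef_pos"];Rm=R.from_quat(s["tool_rot"]).as_matrix()
t=np.array(eval(sys.argv[1]),float);print("phi tool",np.arctan2(Rm[1,0],-Rm[0,0]).round(3),"pos",p.round(1),"units",(Rm.T@(t-p)/40).round(3),s["contact_force"].round(1),s["opening"])
E
python3 to.py '[467.2,-355.7,64]'
```

```text
clock: 15.98
eef_pos: [461.0, -323.3, 237.6]
tool_rot: [-0.228, 0.974, 0.0, -0.001]
contact_force: [0.3, 0.1, 0.5]
opening: 0.501
clock: 16.6
eef_pos: [464.5, -358.6, 198.9]
tool_rot: [-0.296, 0.955, -0.0, -0.0]
contact_force: [0.0, 1.2, -0.3]
opening: 0.497
phi tool -0.602 pos [ 464.5 -358.6  198.9] units [-0.099  0.021  3.373] [ 0.   1.2 -0.3] 0.4973224180181107
```

```bash
python3 -m crank '[[[-0.1,0.02,0.8],[0,0,0],44],[[0,0,0.8],[0,0,0],44],[[0,0,0.7],[0,0,0],44],[[0,0,0],[0,0,0],44]]'
python3 to.py '[467.2,-355.7,64]'
python3 - <<'E'
from h import *
im,d=arm.get_image("scene"); cv2.imwrite("pics/scene4c.png",cv2.resize(im[140:290,130:280],None,fx=4,fy=4,interpolation=cv2.INTER_CUBIC))
E
```

```text
clock: 17.1
eef_pos: [467.2, -354.1, 105.9]
tool_rot: [-0.297, 0.955, 0.001, -0.001]
contact_force: [0.0, 0.5, 0.1]
opening: 0.498
phi tool -0.604 pos [ 467.2 -354.1  105.9] units [ 0.02  -0.036  1.047] [0.  0.5 0.1] 0.4981784646910652
```

View pics/scene4c.png

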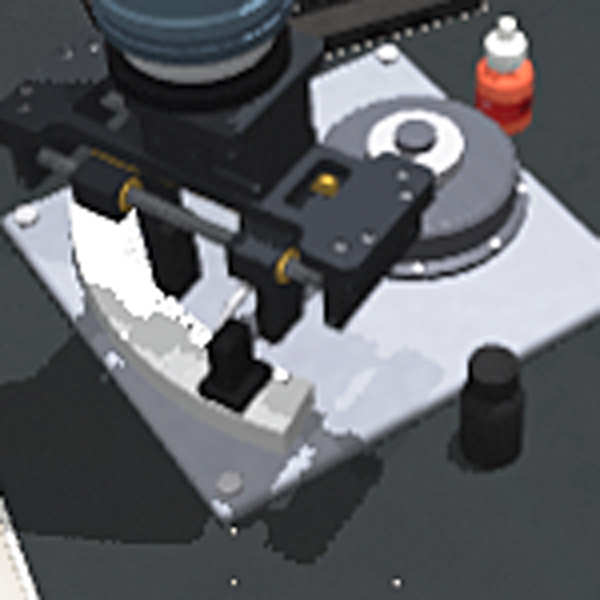

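Run:
```python
from h import *
s=arm.get_state();p=s["eef_pos"];Rm=R.from_quat(s["tool_rot"]).as_matrix()
for y in(-40,-22,22,40):
    q=p+Rm@[0,y,19]; print(y,q.round(0),(proj("scene",q)-[130,140])*4)
for y in(-93,93):
    q=p+Rm@[0,y,-45]; print(y,q.round(0),(proj("scene",q)-[130,140])*4)
```

```text
-40 [ 491. -388.   88.] [300.06305971 337.74643687]
-22 [ 481. -373.   88.] [267.59501662 322.80921995]
22 [ 456. -337.   88.] [190.30730337 287.20048057]
40 [ 445. -322.   88.] [159.52417918 272.99733959]
-93 [ 521. -431.  152.] [396.61262486 287.08466117]
93 [ 415. -278.  152.] [ 52.06548647 135.74111511]
```

```bash
python3 -m crank '[[[0.02,-0.03,0.5],[0,0,0],44],[[0,0,0.3],[0,0,0],44],[[0,0,0.22],[0,0,0],44],[[0,0,0],[0,0,0],44]]'
python3 to.py '[467.2,-355.7,64]'
```

```text
clock: 17.65
eef_pos: [467.7, -355.6, 65.3]
tool_rot: [-0.298, 0.955, 0.001, -0.0]
contact_force: [-0.2, -0.2, 0.4]
opening: 0.501
phi tool -0.605 pos [ 467.7 -355.6   65.3] units [0.013 0.005 0.033] [-0.2 -0.2  0.4] 0.5012869433846124
```

Pinch gently.

```bash
python3 -m crank '[[[0,0,0],[0,0,0],14],[[0,0,0],[0,0,0],14],[[0,0,0],[0,0,0],12],[[0,0,0],[0,0,0],10],[[0,0,0],[0,0,0],10]]' 10
python3 to.py '[449.8,-329.2,64]'
```

```text
clock: 18.27
eef_pos: [468.1, -355.7, 66.4]
tool_rot: [-0.298, 0.955, 0.0, -0.0]
contact_force: [-1.6, 1.8, 4.3]
opening: 0.157
phi tool -0.605 pos [ 468.1 -355.7   66.4] units [-0.     0.804  0.059] [-1.6  1.8  4.3] 0.157242824726706
```

```bash
python3 -m crank '[[[-0.002,0.133,-0.02],[0,0,0.35],10],[[-0.002,0.133,0],[0,0,0.35],10],[[-0.002,0.133,0],[0,0,0.35],10],[[0,0,0],[0,0,0],10]]'
python3 -m crank '[[[-0.002,0.133,0],[0,0,0.35],10],[[-0.002,0.133,0],[0,0,0.35],10],[[-0.002,0.133,0],[0,0,0.35],10],[[0,0,0],[0,0,0],10],[[0,0,0],[0,0,0],10]]'
python3 to.py '[449.8,-329.2,64]'
python3 - <<'E'
from h import *
for n in("scene","top"):
  im,d=arm.get_image(n); cv2.imwrite(f"pics/{n}5c.png",cv2.resize(im[140:290,130:280],None,fx=4,fy=4,interpolation=cv2.INTER_CUBIC))
E
```

```text
clock: 18.77
eef_pos: [458.9, -341.3, 66.5]
tool_rot: [-0.254, 0.967, 0.001, -0.001]
contact_force: [-0.2, 0.9, -6.9]
opening: 0.159
clock: 19.4
eef_pos: [451.8, -327.2, 66.6]
tool_rot: [-0.209, 0.978, 0.001, -0.001]
contact_force: [-1.2, 1.7, -9.1]
opening: 0.156
phi tool -0.422 pos [ 451.8 -327.2   66.6] units [ 0.066 -0.026  0.064] [-1.2  1.7 -9.1] 0.15599804609532233
```

View pics/scene5c.png

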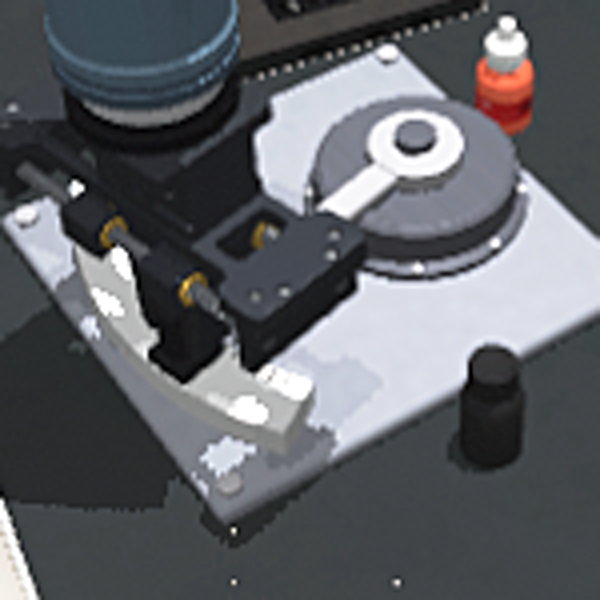

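```bash
python3 -m crank '[[[0,0,0.02],[0,0,0],14],[[0,0,0],[0,0,0],30],[[0,0,0],[0,0,0],44],[[0,0,0],[0,0,0],44],[[0,0,-0.5],[0,0,0],44]]'
python3 -m crank '[[[0,0,-0.9],[0,0,0],44],[[0,0.5,-0.9],[0,0,0],44],[[0.2,0.9,-0.9],[0,0,0],44],[[0.2,0.9,-0.6],[0,0,0],44],[[0.2,0.9,0],[0,0,0],44]]'
python3 -m crank '[[[0,0.9,0],[0,0,0],44],[[0,0.9,0],[0,0,0],44],[[0,0,0],[0,0,0],44]]'
python3 - <<'E'
from h import *
for n in("scene","top"):
    im,d=arm.get_image(n); cv2.imwrite(f"pics/{n}6.png",im); np.save(f"pics/{n}6.npy",d)
a=cv2.imread("pics/scene6.png")[170:245,150:220];b=cv2.imread("pics/top6.png")[215:275,210:280]
cv2.imwrite("pics/s6z.png",cv2.resize(a,None,fx=8,fy=8,interpolation=cv2.INTER_CUBIC))
cv2.imwrite("pics/t6z.png",cv2.resize(b,None,fx=8,fy=8,interpolation=cv2.INTER_CUBIC))
E
```

```text
clock: 20.12
eef_pos: [452.0, -327.7, 85.6]
tool_rot: [-0.209, 0.978, 0.001, -0.001]
contact_force: [-0.2, 0.2, 0.4]
opening: 0.496
clock: 20.75
eef_pos: [379.0, -221.0, 220.2]
tool_rot: [-0.209, 0.978, -0.001, 0.002]
contact_force: [0.7, 0.6, 0.3]
opening: 0.5
clock: 21.12
eef_pos: [348.1, -153.9, 218.4]
tool_rot: [-0.211, 0.978, 0.0, 0.0]
contact_force: [-0.0, -0.2, -0.1]
opening: 0.496
```

View pics/s6z.png

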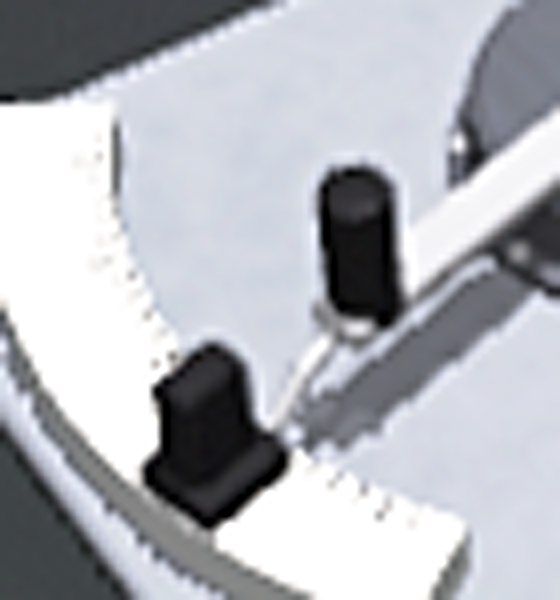

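View pics/t6z.png

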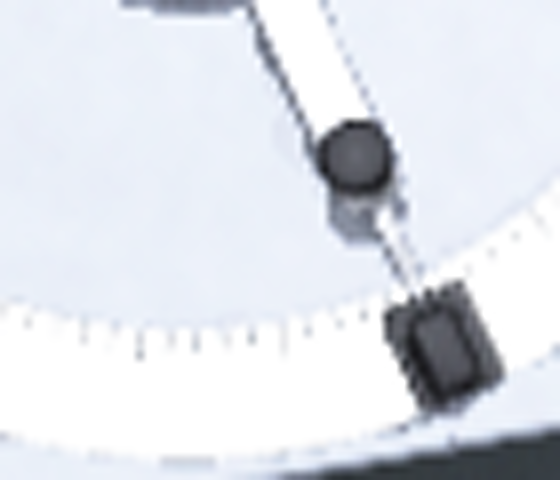

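Run:
```python
from h import *
T=lambda u,v:(210+(u-3.5)/8,215+(v-3.5)/8); S=lambda u,v:(150+(u-3.5)/8,170+(v-3.5)/8)
pts={"handle":[atz("top",*T(355,157),92),atz("scene",*S(357,198),92)],"tab":[atz("top",*T(445,345),72),atz("scene",*S(205,372),72)],
"tip":[atz("top",*T(412,285),34)],"foot":[atz("top",*T(444,347),40)]}
for k,v in pts.items():
  for q in v:
    print(k,q.round(1),[ (round(float(np.arctan2(q[1]-py,px-q[0])),3), round(float(np.hypot(q[0]-px,q[1]-py)))) for px,py in((607.5,-258),(606.5,-258.5),(608.5,-257))])
```

```text
handle [ 499.  -305.7   92. ] [(-0.414, 119), (-0.413, 117), (-0.418, 120)]
handle [ 499.6 -309.9   92. ] [(-0.448, 120), (-0.448, 119), (-0.452, 121)]
tab [ 450.8 -328.7   72. ] [(-0.424, 172), (-0.424, 171), (-0.427, 173)]
tab [ 451.3 -330.4   72. ] [(-0.434, 172), (-0.434, 171), (-0.437, 174)]
tip [ 467.  -319.8   34. ] [(-0.415, 154), (-0.414, 152), (-0.418, 155)]
foot [ 450.1 -328.5   40. ] [(-0.421, 172), (-0.421, 171), (-0.424, 174)]
```

```bash
python3 to.py '[478,-256,218]'
```

```text
phi tool -0.422 pos [ 349.5 -155.9  218.6] units [-1.907 -3.599  0.021] [-0.2 -1.1  0.8] 0.49904714298055103
```

```bash
python3 -m crank '[[[-0.48,-0.9,0],[0,0,0],0],[[-0.48,-0.9,0],[0,0,0],0],[[-0.48,-0.9,0],[0,0,0],0],[[-0.48,-0.9,0],[0,0,0],0],[[0,0,0.9],[0,0,0],0]]' 20
python3 -m crank '[[[0,0,0.9],[0,0,0],0],[[0,0,0.9],[0,0,0],0],[[0,0,0.9],[0,0,0],0],[[0,0,0],[0,0,0],0]]'
python3 to.py '[483.7,-270.6,70]'
```

```text
clock: 21.85
eef_pos: [482.2, -259.9, 183.6]
tool_rot: [-0.208, 0.978, -0.003, 0.003]
contact_force: [-0.5, 1.1, -0.5]
opening: 0.002
clock: 22.35
eef_pos: [476.3, -255.8, 71.8]
tool_rot: [-0.209, 0.978, 0.001, -0.002]
contact_force: [-0.8, 0.2, 0.8]
opening: 0.008
phi tool -0.42 pos [ 476.3 -255.8   71.8] units [-0.019 -0.413  0.045] [-0.8  0.2  0.8] 0.008235007867159704
```

```bash
python3 -m crank '[[[-0.02,-0.3,0],[0,0,0],0],[[0,-0.2,0],[0,0,0],0],[[0,0,0],[0,0,0],0]]'
python3 -m crank '[[[0,-0.06,0],[0,0,0],0],[[0,0,0],[0,0,0],0]]'
python3 -m crank '[[[0,-0.05,0],[0,0,0],0],[[0,0,0],[0,0,0],0]]'
```

```text
clock: 22.72
eef_pos: [487.7, -275.0, 75.3]
tool_rot: [-0.208, 0.978, -0.001, 0.001]
contact_force: [0.4, 0.2, -0.1]
opening: 0.006
clock: 22.98
eef_pos: [487.8, -275.5, 74.3]
tool_rot: [-0.209, 0.978, -0.0, 0.0]
contact_force: [0.0, 0.5, -0.4]
opening: 0.007
clock: 23.22
eef_pos: [488.6, -277.4, 74.1]
tool_rot: [-0.209, 0.978, -0.0, 0.0]
contact_force: [0.1, 0.5, 0.3]
opening: 0.005
```

```bash
python3 -m crank '[[[0,-0.05,0],[0,0,0],0],[[0,0,0],[0,0,0],0]]'
```

```text
clock: 23.48
eef_pos: [489.4, -279.4, 74.1]
tool_rot: [-0.209, 0.978, -0.0, 0.0]
contact_force: [-0.3, 1.0, 0.4]
opening: 0.005
```

```bash
python3 -m crank '[[[0,-0.04,0],[0,0,0],0],[[0,0,0],[0,0,0],0]]'
```

```text
clock: 23.72
eef_pos: [490.1, -280.8, 74.2]
tool_rot: [-0.209, 0.978, -0.0, 0.0]
contact_force: [-0.2, -0.4, -1.2]
opening: 0.005
```

```bash
python3 -m crank '[[[0,-0.03,0],[0,0,0],0],[[0,0,0],[0,0,0],0]]'
```

```text
clock: 23.98
eef_pos: [490.4, -281.6, 74.1]
tool_rot: [-0.209, 0.978, 0.0, -0.0]
contact_force: [-1.0, 0.2, 0.1]
opening: 0.008
```

```bash
python3 -m crank '[[[0,-0.03,0],[0,0,0],0],[[0,0,0],[0,0,0],0]]'
```

```text
clock: 24.22
eef_pos: [490.5, -281.9, 74.0]
tool_rot: [-0.209, 0.978, 0.001, -0.0]
contact_force: [-1.9, 4.1, 2.3]
opening: 0.003
```

```bash
python3 -m crank '[[[0,-0.03,0],[0,0,0],0],[[0,0,0],[0,0,0],0]]'
```

```text
clock: 24.48
eef_pos: [490.6, -282.0, 73.9]
tool_rot: [-0.21, 0.978, 0.002, -0.001]
contact_force: [-4.8, 8.0, 5.6]
opening: 0.005
```

```bash
python3 -m crank '[[[0,-0.03,0],[0,0,0],0],[[0,0,0],[0,0,0],0]]'
```

```text
clock: 24.72
eef_pos: [490.8, -282.6, 73.8]
tool_rot: [-0.21, 0.978, 0.002, -0.001]
contact_force: [-4.7, 8.9, 6.2]
opening: 0.008
```

Up to about 9 N the lever did not move, well above the 5 N free friction, so the brake is pushing back with about 5 N. I'll back off and check the alignment again.

```bash
python3 -m crank '[[[0,0.1,0],[0,0,0],0],[[0,0.3,0],[0,0,0],0],[[0,0.5,0],[0,0,0],0],[[0,0.1,-0.9],[0,0,0],0],[[0,0,-0.9],[0,0,0],0]]'
python3 -m crank '[[[0,0,-0.9],[0,0,0],0],[[0.4,0.9,-0.9],[0,0,0],0],[[0.4,0.9,0],[0,0,0],0],[[0.4,0.9,0],[0,0,0],0],[[0.4,0.9,0],[0,0,0],0]]'
python3 -m crank '[[[0,0,0],[0,0,0],0],[[0,0,0],[0,0,0],0]]'
python3 - <<'E'
from h import *
print(arm.get_state()["contact_force"])
for n in("scene","top"):
    im,d=arm.get_image(n); cv2.imwrite(f"pics/{n}7.png",im)
a=cv2.imread("pics/scene7.png")[170:245,150:220];b=cv2.imread("pics/top7.png")[215:275,210:280]
a=cv2.resize(a,(560,600),interpolation=cv2.INTER_CUBIC)[:480]
b=cv2.resize(b,(560,480),interpolation=cv2.INTER_CUBIC)
cv2.imwrite("pics/s7z.png",a);cv2.imwrite("pics/t7z.png",b)
E
```

```text
clock: 25.35
eef_pos: [475.2, -247.8, 146.7]
tool_rot: [-0.209, 0.978, 0.0, -0.0]
contact_force: [0.1, -0.4, 0.6]
opening: 0.002
clock: 25.98
eef_pos: [357.3, -142.5, 218.2]
tool_rot: [-0.209, 0.978, -0.0, 0.001]
contact_force: [0.1, -0.4, 0.4]
opening: 0.005
clock: 26.22
eef_pos: [359.1, -143.7, 218.5]
tool_rot: [-0.209, 0.978, -0.001, 0.001]
contact_force: [0.0, -0.1, 0.2]
opening: 0.002
[ 0.04455213 -0.14089418  0.19260238]
```

View pics/t7z.png

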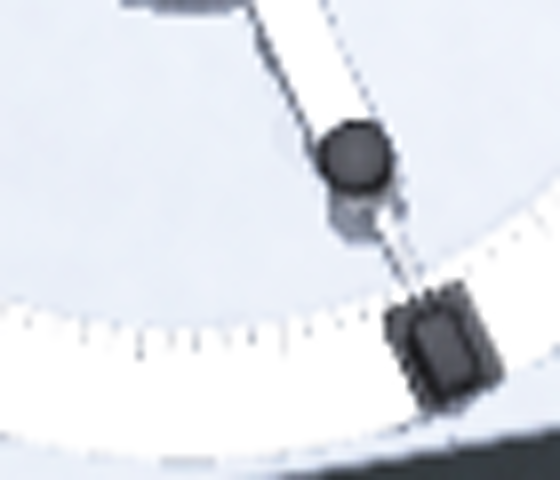

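View pics/scene7.png

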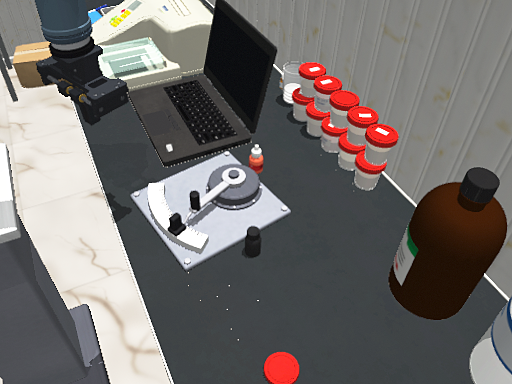

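The picture matches the one from before the check: the lever pointer (412,285 in the zoom) is opposite the rider foot's inner edge, about 1 mm off. The bottles are untouched at (257,158) and (253,241), and the arm is clear.

```bash
python3 -c "
from rig import arm
print(arm.close_job())"
```

```text
the job is handed in; nothing more can be done
None
```

The brake check is done and handed in at about 26 s. The lever rests against the bitten brake, and the rider stands opposite its pointer.

- **Press:** I pushed the lever with closed fingertips until it firmed up after about 0.65 rad of travel. The force at the handle reached about 12.3 N, then I let go.
- **Rider:** I pinched the tab, slid it about 32 mm along the rail, opened the fingers and backed away.
- **Lever check:** Afterwards I nudged the lever again. It did not move up to about 9 N, so I estimate the brake pushes back with about 5 N. The force peaked at about 12 N including an upward part, and the lever shifted by half a millimetre at most.
- **Alignment check:** The top camera puts the pointers about 1.3 mm apart. The scene camera gave about 2 mm the other way. Both are within the 5 mm limit and close to the 2 mm calibration error.
- **End state:** Neither bottle shows any movement in the last pictures, and the robot was clear of everything.

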